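# Take the dial padlock off the gauge case

### The arm

A 6-joint arm with a two-finger parallel gripper is mounted at the origin on the work surface; the furniture and walls round the work are solid. World frame = base frame: x ahead of the robot, y to its left, z up, the work surface at z = 0. Lengths are in m, angles in rad, forces in N, time in s.
With the tool pointing down it reaches from about 0.35 to 0.725 m from the base axis. Payload 6 kg.
Tool frame: the origin (TCP) lies between the finger pads; the fingertips stand 25 mm ahead of it and the grasp point (between the pads) lies 6 mm ahead of it; z points along the fingers, y is the line along which they close (so a half turn about z gives the same grasp; the last joint's range is limited). The gripper opens to 85 mm and grips with 20 to 120 N. Pads are 22 mm wide; open, the fingers measure 114 mm over their backs; the gripper's body (76 mm by 85 mm) begins 54 mm behind the grasp point. The pads swing forward as they close: fully open they stand 13 mm farther back than shut.
Start: joints at [-1.01, 0.04, 0.085, 0, -1.615, -0.334], TCP at [0.135, -0.585, 0.256] pointing down, gripper open.
Joint ranges: [-2.56, 2.56], [-1.29, 2.01], [-1.08, 1.49], [-3.29, 1.98], [-2.81, -0.18], [-2.99, 2.99]. Speed limits (rad/s): [2.57, 2.57, 3.01, 3.14, 3.14, 3.14].

### API

Orientations are given as a unit quaternion [x, y, z, w].
In Python, from workcell import readout, snapshot, job, nets gives the robot as it stands.
- The arm moves only by the tool servo_tool, never from a script. Its argument "commands" is one flat list of numbers, 4 for each row, row after row: the shift along the tool's x, y, z as a fraction of full scale, then the turn about the tool's z as a fraction of full scale. A call has 1 to 20 rows; each row is the pose to reach, as a shift and turn from the pose commanded when the call began, along the tool's axes at that moment; what a row does not reach only later rows make up. Full scale, the value 1, is 1 m for a shift and 1.5 rad for a turn. A row lasts 1/8 s, in which the tool goes at most 62.5 mm and 10.7 degrees, less where a joint would pass 70% of its speed; a pose out of reach is approached as far as the arm can. A call with a number of a shift or a turn outside -1 to 1 is refused whole. A call with a gripper value outside its range is refused whole. "hand" is the finger opening in mm, from 0 to 85.4, set as the call begins (left out, the last holds). The fingers move at their own pace and stop on an object; "force" is the grip in N (left out, the last holds). Time passes only in rows, so rows that repeat a pose let the fingers close. It gives the time, the measured TCP pose, the force, the opening and the grip force at its end, in the units of the state.
- readout.get_obs(): the state, without advancing time (a new reading comes with each control period).
- snapshot(name): name is "side" or "top" or "wrist"; returns a dict with "frame" (420x560x3 uint8, red, green, blue), "camera_matrix" (3x3 intrinsics, pixels), "dist" ([k1, k2, p1, p2, k3] as OpenCV has them; the pictures are not rectified), "eye" and "attitude" of the camera in the world. Camera axes: x right, y up, looking along -z (the intrinsics and any distortion apply to the point x, -y, -z); pixel columns grow to the right and rows downward; lengths in m; the calibration is good to about 2 mm. A picture is of the moment at which its call begins. There is no depth.
- job.close_job(): hands the job in; it is judged then, once.
Trained networks look in the newest picture that a camera, given by its name, has taken for a name from the list of things; names that differ only in an ending like _2 or _b are one class to them, and where a whole thing is asked for, a point or a joint stands for the part that bears it (a point fixed in the world has none). Each returns a list of dicts, best first, with "conf" (0 to 1); they miss things now and then, are a little off and sometimes report something else, mostly with a low value. They report only what shows in the picture. A call takes as long as a camera call.
- nets.boxes_of(camera, label): "position" ([x, y, z] in m, in the coordinates of the camera as it stood for that picture, good to about 4 mm: the middle of the surface that is visible of it).
The state is a dict: "t": time; "joint_pos": joint angles; "dq": joint speeds; "joint_efforts": joint torques, N m; "position": TCP position; "tool_rot": TCP orientation; "ft_force": force on the tool from outside, world axes, zero at the start; "torque": the same for the moment, N m; "gripper_width": finger opening in m; "gripper_force": force on a finger pad.
Only numpy, scipy, OpenCV 4.12 (cv2) and the standard library are available. Lean on these libraries where they do the work, as an engineer would, in place of code of your own. Each camera call takes 0.05 s, during which the arm holds its last target. There are 200 camera calls.

### The job

The flat steel gauge case on the table is shut by a hasp and a dial padlock that lies face up on it. Turn the dial, which clicks at every tick, until the third short tick clockwise from the long zero mark stands at the index mark on the shackle end of the lock; then pull the lock back so that the shackle is drawn fully open, slip its freed toe out of the staple and lift the lock away. Finish while still holding the open padlock, dial up and level, a good hand's breadth (80 mm or more) above the case; leave the things lying on and around the case where they are.

Things in the scene. Friction and masses are not known exactly. Their poses are not given: they have to be found in the camera images.
- gauge_case: grey painted steel case, 240 (x) x 220 (y) x 55 mm high, fixed to the table; origin at the centre of its underside, z up, -x its front deck, +x its lid. A bare steel wear plate (82 x 44 mm, 4 mm high, its middle 50 mm in front of the origin) carries the padlock at 59 mm above the table
- staple (a point): middle of the staple's eye. The staple is an upright arch of 5 mm round bar, 23 mm wide over all, top 30 mm above the case's top; its two legs stand 9 mm either side of this point along the case's y, and the padlock's toe leg passes through the eye along x
- padlock: loose steel dial padlock, 0.38 kg to 0.5 kg, body 62 (x, along the shackle) x 52 (y) x 26 mm thick, lying on its back; origin at the centre of its underside, z up out of the dial face, x towards its shackle. The flat sides at y = +-26 mm can be gripped from above; the dial's skirt and knob stand up to 22 mm over the body
- padlock_dial (a joint): angle of the dial (rad) about the padlock's z, counter-clockwise from above positive, endless; 0 = long zero mark at the index mark. It clicks to rest every 0.524 rad (weak, about 0.02 N m). The shackle is freed only at +1.571, within 0.13 rad. The dial starts 1 to 2.6 rad short of that: turn it counter-clockwise (either way round is allowed)
- dial_zero (a point): outer end of the zero mark on the dial, 21 mm from the dial's axis: the one mark that is long and wide (10 x 4 mm) among eleven short thin white ticks, 30 degrees apart
- dial_third (a point): outer end of the third tick clockwise (seen from above) from the zero mark, 21 mm from the dial's axis; this tick must stand at the index mark
- index_mark (a point): the small black index mark on the steel top face of the padlock, on its x axis beside the dial at the shackle end, 24.5 mm from the dial's axis
- padlock_shackle (a joint): how far the shackle is drawn out of the body (m): 0 shut, 0.022 fully open at its stop; slides with about 2 N of friction and stays where left. Pulling the body straight back from the staple first takes up play until the shackle's bridge meets the staple, then draws the shackle out; it moves only with the dial on its gate
- soapstone: soapstone in its brass holder, 16 x 128 x 14 mm, lying on the right part of the case's lid; leave it
- hex_nut: M12 nut, 19 x 22 x 10 mm, lying on the left of the case; leave it
- block_123: drilled steel setup block, 51 x 76 x 25 mm, on the table; leave it
- tape_measure: tape measure, 40 x 82 x 70 mm, on the table; leave it
- knob (a point): on the dial's axis, at mid height of its round knurled knob, 40 mm above the padlock's underside. The knob is 25 mm in diameter and 16.5 mm high (32 to 48 mm above the underside); the black skirt under it is 45 mm in diameter, its top 31 mm above the underside, and turns with the knob
- bridge (a point): middle of the shackle's bridge, on the padlock's x axis, 62 mm in front of the padlock's origin when shut. The shackle is a U of 8 mm round bar, 13 mm above the padlock's underside: heel leg at y = -15 mm, toe leg at y = +15 mm (left, seen from the lock towards its shackle); both slip into the body's front face, 31 mm in front of the origin
- toe (a point): free end of the shackle's toe leg; shut, it is hidden 4 mm inside the body; fully open, it stands 18 mm in front of the body's face (49 mm in front of the padlock's origin). With the staple's bar in the middle of that gap (staple 40 mm in front of the padlock's origin, along its x) the padlock lifts straight up off the staple

How it is judged:
On the way, in this order (a step that is already met when the one before it is completed fails the run):
1. the third tick clockwise from the zero mark stands at the index mark (y of dial_third in the frame of padlock between -0.0035 and 0.0035 m and x of dial_third in the frame of padlock above 0.01 m), for 0.05 s.
2. the shackle is drawn fully open while the lock still lies on the case (value of joint padlock_shackle above 0.019 m and height (world z) of padlock below 0.085 m), for 0.1 s.
At the end, for the whole second after the job is handed in: The open padlock is held still in the gripper, its underside more than 76 mm above the plate it lay on (more than 135 mm above the table), level within 20 degrees, dial up, its shackle still drawn out more than 16 mm, touching the case nowhere (height (world z) of padlock above 0.135 m and angle between padlock's own z axis and vertical below 0.35 rad and value of joint padlock_shackle above 0.016 m and contact force between padlock and the fingers above 2 N and contact force between padlock and gauge_case below 0.1 N and linear speed of padlock below 0.03 m/s); the arm keeps its last pose, push and grip.
It fails at once if a thing lying on or around the case was displaced by more than 30 mm (distance of any of soapstone, hex_nut, block_123, tape_measure from where it was at the start of the episode above 0.03 m).
It also fails if it takes over 61 s, if anything falls off the work surface, if the arm or the gripper's body presses on something with over 40 N, if the wrist force passes 120 N, or if a joint passes its speed limit or range.

## Working session

There is one attempt and no reset: what is moved stays moved. The work goes in short steps, Python scripts to look and compute and a tool call to move; the robot and the scene stay as the last step left them, time stands still between calls to the robot, and variables do not carry over. Pictures are saved under pics/ and viewed, at most 10 in all, crops included, and the job is handed in when it is done.

Besides the shell and the picture viewer there is one more tool, called after "Request:" by a JSON object that holds its "op" and its "data". servo_tool: Moves the arm, as the interface text tells. Shift numbers are shares of 1 m and turn numbers shares of 1.5 rad, none past 1 either way. Its arguments: {"type":"object","properties":{"commands":{"type":"array"},"hand":{"type":"number"},"force":{"type":"number"}},"required":["commands"]}

```bash
mkdir -p pics
cat > h.py <<'E'
import numpy as np, cv2
from scipy.spatial.transform import Rotation as R
from workcell import readout, snapshot, job, nets
def rot(a):
    a=np.asarray(a,float)
    return a if a.shape==(3,3) else R.from_quat(a).as_matrix()
def ray(s,px):
    u=cv2.undistortPoints(np.array([[px]],float),np.array(s["camera_matrix"]),np.array(s["dist"]))[0,0]
    return rot(s["attitude"])@np.array([u[0],-u[1],-1])
def atz(s,px,z):
    d=ray(s,px);e=np.array(s["eye"]);return e+d*(z-e[2])/d[2]
def proj(s,p):
    c=rot(s["attitude"]).T@(np.array(p)-s["eye"]);c=np.array([c[0],-c[1],-c[2]])
    return cv2.projectPoints(c[None],np.zeros(3),np.zeros(3),np.array(s["camera_matrix"]),np.array(s["dist"]))[0].ravel()
def save(s,n,box=None,k=1):
    f=s["frame"][:,:,::-1]
    if box: f=f[box[1]:box[3],box[0]:box[2]]
    cv2.imwrite("pics/"+n,cv2.resize(f,None,fx=k,fy=k,interpolation=cv2.INTER_CUBIC))
def net(s,cam,l):
    return [(np.round(rot(s["attitude"])@np.array(d["position"])+s["eye"],4).tolist(),round(d["conf"],2)) for d in nets.boxes_of(cam,l)[:2]]
E
python3 - <<'E'
from h import *
for c in ("top","side"):
    s=snapshot(c);save(s,c+"0.png");print(c,np.round(s["eye"],3),np.round(s["camera_matrix"],0).tolist())
    for l in ("gauge_case","padlock","knob","bridge","staple","dial_zero","dial_third","index_mark","soapstone","hex_nut","block_123","tape_measure"): print(l,net(s,c,l))
o=readout.get_obs();print(o["position"],o["tool_rot"],o["gripper_width"])
E
```

```text
top [ 0.449 -0.067  1.118] [[507.0, 0.0, 278.0], [0.0, 507.0, 204.0], [0.0, 0.0, 1.0]]
gauge_case [([0.5305, -0.0292, 0.0538], 0.96)]
padlock [([0.4985, -0.045, 0.09], 0.63)]
knob [([0.4883, -0.0504, 0.0865], 0.68)]
bridge [([0.5397, -0.0378, 0.0745], 0.64)]
staple [([0.529, -0.0263, 0.0548], 0.61)]
dial_zero [([0.4876, -0.049, 0.0911], 0.66)]
dial_third [([0.4956, -0.0452, 0.0845], 0.65)]
index_mark [([0.4972, -0.0473, 0.0833], 0.72)]
soapstone [([0.6135, -0.0855, 0.0629], 0.71)]
hex_nut [([0.5676, 0.0588, 0.0628], 0.46)]
block_123 [([0.3312, -0.2374, 0.0261], 0.82)]
tape_measure [([0.3745, 0.1477, 0.0641], 0.96), ([0.5303, -0.0301, 0.0542], 0.16)]
side [0.339 0.833 0.459] [[498.0, 0.0, 277.0], [0.0, 498.0, 210.0], [0.0, 0.0, 1.0]]
gauge_case [([0.5207, 0.0348, 0.0539], 0.71)]
padlock [([0.488, -0.0324, 0.0796], 0.63)]
knob [([0.4867, -0.0419, 0.094], 0.8), ([0.4914, -0.0303, 0.082], 0.28)]
bridge [([0.5362, -0.0305, 0.0727], 0.57)]
staple [([0.5213, 0.0385, 0.0535], 0.75), ([0.5371, -0.0279, 0.0718], 0.6)]
dial_zero [([0.4878, -0.0396, 0.0988], 0.79), ([0.5652, 0.0684, 0.0632], 0.17)]
dial_third [([0.4884, -0.0414, 0.0951], 0.58)]
index_mark [([0.4922, -0.0311, 0.0767], 0.9)]
soapstone [([0.6115, -0.0819, 0.0621], 0.81), ([0.4885, -0.0432, 0.0981], 0.42)]
hex_nut [([0.5622, 0.0634, 0.0659], 0.47)]
block_123 [([0.331, -0.2282, 0.0228], 0.73)]
tape_measure [([0.3734, 0.1741, 0.0403], 0.85)]
[ 0.13490365 -0.58461789  0.25627459] [-1.13127463e-01  9.93580483e-01  2.85117432e-05 -1.71373218e-05] 0.08558427875035066
```

Run:
```python
from h import *
s=snapshot("top");p=proj(s,[.52,-.03,.06]);print(p)
x,y=int(p[0]),int(p[1]);print(x-100,y-75);save(s,"top1.png",(x-100,y-75,x+100,y+75),4)
s=snapshot("wrist");print(np.round(s["eye"],3),np.round(rot(s["attitude"]),3).tolist(),np.round(s["camera_matrix"],0).tolist())
```

```text
[274.00923565 196.588809  ]
174 121
[ 0.064 -0.6    0.375] [[-0.226, -0.933, -0.279], [0.974, -0.216, -0.065], [0.0, -0.286, 0.958]] [[355.0, 0.0, 281.0], [0.0, 355.0, 206.0], [0.0, 0.0, 1.0]]
```

View pics/top1.png

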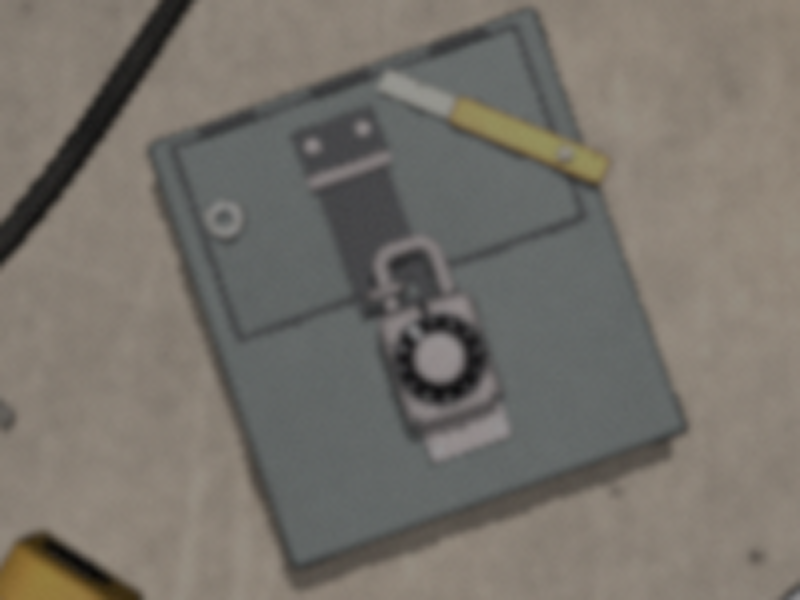

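View pics/side0.png

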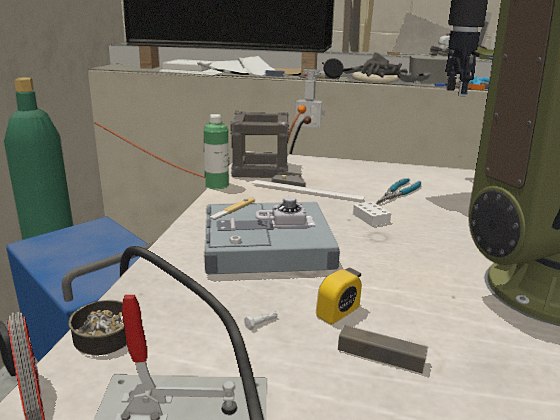

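Request:
{"op": "servo_tool", "data": {"commands": [-0.46, 0.44, 0, -0.03, -0.46, 0.44, 0, -0.03, -0.46, 0.44, 0, -0.03, -0.46, 0.44, 0, -0.03, -0.46, 0.44, 0, -0.03, -0.46, 0.44, 0, -0.03, -0.46, 0.44, 0, -0.03, -0.46, 0.44, 0, -0.03, -0.46, 0.44, 0, -0.03, -0.46, 0.44, 0, -0.03, -0.46, 0.44, 0.05, -0.03, -0.46, 0.44, 0.05, -0.03, -0.46, 0.44, 0.05, -0.03, -0.46, 0.44, 0.05, -0.03], "hand": 85}}

```text
t: 3.15
position: [0.4847, -0.0533, 0.2088]
tool_rot: [-0.135, 0.991, -0.0, 0.002]
ft_force: [1.4, -0.7, 0.4]
gripper_width: 0.0851
gripper_force: 0.0
```

Run:
```python
from h import *
s=snapshot("wrist");save(s,"w1.png",(140,60,460,300),2.5)
for l in ("padlock","knob","bridge","staple","dial_zero","dial_third","index_mark"): print(l,net(s,"wrist",l),[np.round(proj(s,q[0])) for q in net(s,"wrist",l)])
o=readout.get_obs();print(o["t"],o["position"],o["tool_rot"],o["joint_pos"])
```

```text
padlock [([0.486, -0.0534, 0.0962], 0.75)] [array([279., 212.])]
knob [([0.4857, -0.048, 0.0909], 0.9)] [array([286., 211.])]
bridge [([0.491, -0.0511, 0.0885], 0.68), ([0.5431, -0.0341, 0.0789], 0.59)] [array([280., 216.]), array([283., 279.])]
staple [([0.5017, -0.0363, 0.0586], 0.62), ([0.4854, -0.0522, 0.0924], 0.34)] [array([294., 221.]), array([281., 210.])]
dial_zero [([0.4875, -0.0533, 0.0906], 0.61)] [array([278., 212.])]
dial_third [([0.4902, -0.0483, 0.0911], 0.9)] [array([284., 217.])]
index_mark [([0.4921, -0.0528, 0.0867], 0.7)] [array([277., 216.])]
3.9 [ 0.48421686 -0.05240865  0.20625628] [-1.35512448e-01  9.90775641e-01  4.58581111e-05 -5.22629168e-05] [ 3.07395917e-01 -2.67208179e-01 -2.88121438e-01 -1.08229604e-04
 -1.54997041e+00 -1.60632866e+00]
```

View pics/w1.png

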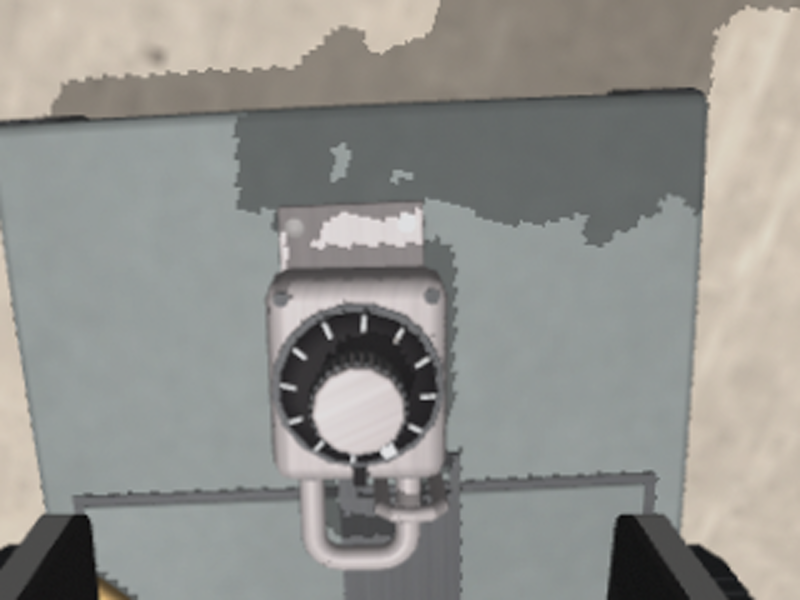

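Run:
```python
from h import *
s=snapshot("wrist")
def P(n,c,z):
    p=atz(s,(140+c[0]/2.5,60+c[1]/2.5),z);print(n,np.round(p,4));return p
k=P("knob",(358,410),.107);b=P("bridge",(360,556),.072);i=P("index",(360,474),.085);z=P("zero",(389,453),.09);s2=P("skirt",(358,385),.09)
t=P("zero+1",(353,459),.09)
P("staple",(410,516),.085)
P("cornL",(282,297),.085);P("cornR",(432,294),.085)
for n,a,c in (("kb",k,b),("kz",k,z),("ki",k,i),("kt",k,t),("sb",s2,b)):
    d=(c-a)[:2];print(n,np.linalg.norm(d),np.degrees(np.arctan2(d[1],d[0])))
pf=[P("f",c,.055) for c in((0,121),(705,92))];d=(pf[0]-pf[1])[:2];print("case yaw",np.degrees(np.arctan2(d[1],d[0]))+90, np.linalg.norm(d))
t=snapshot("top");
for n,px,zz in (("knob",(284.25,210.5),.107),("bridge",(174+410/4,121+245/4),.072)): print(n,atz(t,px,zz))
```

```text
knob [ 0.488  -0.0486  0.107 ]
bridge [ 0.5473 -0.031   0.072 ]
index [ 0.5145 -0.0404  0.085 ]
zero [ 0.5039 -0.0348  0.09  ]
skirt [ 0.4867 -0.0488  0.09  ]
zero+1 [ 0.5085 -0.0442  0.09  ]
staple [ 0.5236 -0.0223  0.085 ]
cornL [ 0.4694 -0.0755  0.085 ]
cornR [ 0.4574 -0.0359  0.085 ]
kb 0.06178896492546703 16.567929407822227
kz 0.02101688757092389 40.91695205375513
ki 0.02768768972889285 17.273569102742112
kt 0.020882162323058513 12.154056486933595
sb 0.06311923731288815 16.448039502817057
f [ 0.4468 -0.1708  0.055 ]
f [0.3822 0.0288 0.055 ]
case yaw 17.938560459527537 0.20979404602788293
knob [ 0.48849068 -0.0514557   0.107     ]
bridge [ 0.54885725 -0.03626627  0.072     ]
```

Request:
{"op": "servo_tool", "data": {"commands": [-0.004, 0.001, 0.04, -0.01, -0.004, 0.001, 0.06, -0.01, -0.004, 0.001, 0.08, -0.01, -0.004, 0.001, 0.087, -0.01, -0.004, 0.001, 0.087, -0.01], "hand": 45}}

```text
t: 4.62
position: [0.4878, -0.0505, 0.1194]
tool_rot: [-0.143, 0.99, -0.0, -0.0]
ft_force: [-0.1, 0.3, 0.4]
gripper_width: 0.0452
gripper_force: 0.0
```

Request:
{"op": "servo_tool", "data": {"commands": [0, 0, 0, 0, 0, 0, 0, 0, 0, 0, 0, 0, 0, 0, 0, 0], "hand": 15, "force": 30}}

```text
t: 5.12
position: [0.4884, -0.0507, 0.1205]
tool_rot: [-0.143, 0.99, -0.0, 0.001]
ft_force: [0.6, -2.9, 5.2]
gripper_width: 0.0232
gripper_force: 29.9
```

Request:
{"op": "servo_tool", "data": {"commands": [0, 0, -0.001, -0.1, 0, 0, -0.001, -0.2, 0, 0, -0.001, -0.3, 0, 0, -0.001, -0.4, 0, 0, -0.001, -0.5, 0, 0, -0.001, -0.6, 0, 0, -0.001, -0.7, 0, 0, -0.001, -0.7, 0, 0, -0.001, -0.7]}}

```text
t: 6.25
position: [0.4881, -0.0504, 0.1206]
tool_rot: [-0.619, 0.786, -0.0, 0.0]
ft_force: [1.8, -2.5, 1.9]
gripper_width: 0.0233
gripper_force: 29.7
```

Request:
{"op": "servo_tool", "data": {"commands": [0, 0, 0, 0, 0, 0, 0, 0, 0, 0, -0.03, 0, 0, 0, -0.08, 0, 0, 0, -0.08, 0.2, 0, 0, -0.08, 0.4, 0, 0, -0.08, 0.6, 0, 0, -0.08, 0.7, 0, 0, -0.08, 0.7], "hand": 45}}

```text
t: 7.38
position: [0.4875, -0.0502, 0.1998]
tool_rot: [-0.195, 0.981, 0.0, -0.001]
ft_force: [0.4, -1.2, 0.0]
gripper_width: 0.0451
gripper_force: 0.0
```

Run:
```python
from h import *
s=snapshot("wrist");save(s,"w2.png",(200,120,360,300),3.3)
print([(np.round(s["eye"],4))])
o=readout.get_obs();print(o["t"],o["position"],o["tool_rot"],o["joint_pos"][5])
```

```text
[array([ 0.4205, -0.077 ,  0.3181])]
7.425 [ 0.48746472 -0.05017184  0.19973039] [-1.91380705e-01  9.81515642e-01  3.44520965e-04 -5.92679833e-04] -1.4950733151984172
```

View pics/w2.png

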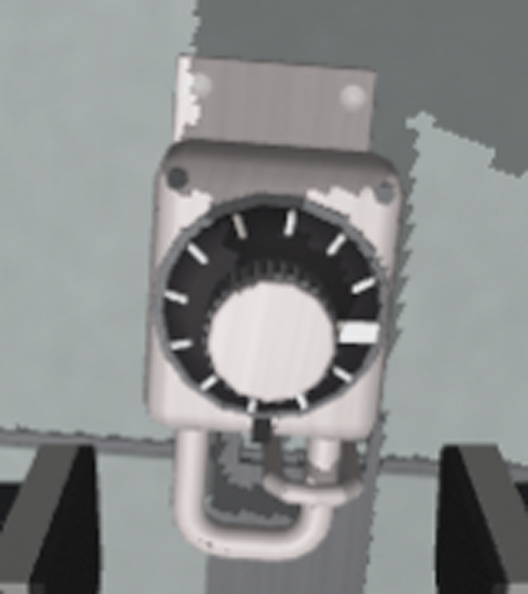

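Run:
```python
from h import *
s=snapshot("wrist")
# tool may have settled a little since the picture; register by the same pixels in the earlier pose
from scipy.spatial.transform import Rotation as R
o=readout.get_obs();q0=R.from_quat([-1.91380705e-01,9.81515642e-01,3.44520965e-04,-5.92679833e-04]);p0=np.array([0.48746472,-0.05017184,0.19973039])
D=q0*R.from_quat(o["tool_rot"]).inv()
s["attitude"]=(D.as_matrix()@rot(s["attitude"]));s["eye"]=p0+D.as_matrix()@(np.array(s["eye"])-o["position"]);print(s["eye"])
P=lambda c,z:atz(s,(200+c[0]/3.3,120+c[1]/3.3),z)
k=P((271,341),.107);b=P((251,541),.072);i=P((262,430),.085)
T=[P(c,.090) for c in((379,332),(354,379),(307,409),(250,411))]
opp=[P(c,.09) for c in((165,296),(190,245),(237,214),(292,212),(343,237),(374,282))]
import cv2
pts=np.array([t[:2] for t in T[1:]+opp],np.float32);C,r=cv2.minEnclosingCircle(pts);print("skirt centre",C,r,"knob",k,"idx",i,"bridge",b)
for c in (k[:2],np.array(C)):
    a=lambda p:np.degrees(np.arctan2(*(p[:2]-c)[::-1]))
    print("yaw b,i",a(b),a(i),"ticks",[round(float(a(t)),1) for t in T])
```

```text
[ 0.41991554 -0.07567686  0.31803898]
skirt centre (0.48861801624298096, -0.04726090654730797) 0.022303471341729164 knob [ 0.48856428 -0.04762228  0.107     ] idx [ 0.51537191 -0.03905221  0.085     ] bridge [ 0.54812055 -0.02907259  0.072     ]
yaw b,i 17.299976539268048 17.72844266835026 ticks [101.2, 71.8, 41.4, 10.1]
yaw b,i 16.996975095614836 17.05720057901307 ticks [101.5, 71.7, 40.8, 9.2]
```

Request:
{"op": "servo_tool", "data": {"commands": [0, 0.002, 0.03, 0, 0, 0.002, 0.07, 0, 0, 0.002, 0.08, 0, 0, 0.002, 0.08, 0], "hand": 45}}

```text
t: 7.98
position: [0.487, -0.0487, 0.1206]
tool_rot: [-0.199, 0.98, -0.0, -0.0]
ft_force: [1.1, 1.1, 0.8]
gripper_width: 0.045
gripper_force: 0.0
```

Request:
{"op": "servo_tool", "data": {"commands": [0, 0, 0, 0, 0, 0, 0, 0, 0, 0, 0, 0, 0, 0, 0, -0.04, 0, 0, 0, -0.08, 0, 0, 0, -0.08, 0, 0, 0, -0.08], "hand": 15}}

```text
t: 8.85
position: [0.488, -0.0489, 0.1223]
tool_rot: [-0.257, 0.966, -0.001, 0.002]
ft_force: [1.9, -3.4, 6.8]
gripper_width: 0.0233
gripper_force: 29.7
```

Request:
{"op": "servo_tool", "data": {"commands": [0, 0, 0, 0, 0, 0, 0, 0, 0, 0, -0.03, 0, 0, 0, -0.08, 0.08, 0, 0, -0.08, 0.08, 0, 0, -0.08, 0.08, 0, 0, -0.08, 0.08], "hand": 45}}

```text
t: 9.72
position: [0.4865, -0.0485, 0.1988]
tool_rot: [-0.199, 0.98, 0.0, -0.001]
ft_force: [0.5, 0.5, 0.3]
gripper_width: 0.0454
gripper_force: 0.0
```

Run:
```python
from h import *
snapshot("wrist");snapshot("wrist");s=snapshot("wrist");save(s,"w3.png",(200,120,360,300),3.3)
np.savez("w3.npz",eye=s["eye"],attitude=rot(s["attitude"]),camera_matrix=s["camera_matrix"],dist=s["dist"])
o=readout.get_obs();print(o["t"],o["position"],o["tool_rot"],o["joint_pos"][5])
```

```text
9.875 [ 0.48672264 -0.04859386  0.19942779] [-1.98422966e-01  9.80116199e-01  2.87535780e-05 -7.49535003e-04] -1.4850166502984803
```

View pics/w3.png

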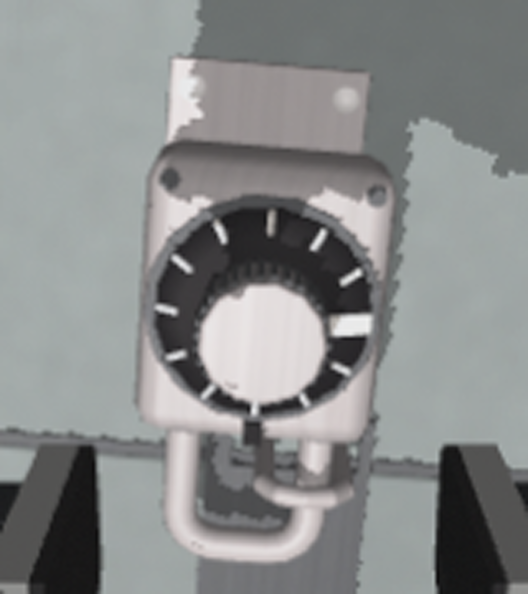

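```bash
cat > m.py <<'E'
from h import *
def meas(s,P0,knob,idx,bridge,stap,k=3.3):
    P=lambda c,z:atz(s,(P0[0]+c[0]/k,P0[1]+c[1]/k),z)
    a,i,b,t=P(knob,.107),P(idx,.085),P(bridge,.072),P(stap,.0825)
    d=(b-a)[:2];yaw=np.arctan2(d[1],d[0]);c,q=np.cos(yaw),np.sin(yaw)
    w=(t-a)[:2];print("knob",np.round(a,4),"yaw",np.degrees(yaw),"br dist",np.hypot(*d),"staple in lock",w@[c,q],w@[-q,c])
    o=readout.get_obs();T=rot(o["tool_rot"]);print("tool yaw",np.degrees(np.arctan2(-T[1,0],-T[0,0])),"knob in tool",np.round(T.T@(a-o["position"]),4),"lock x in tool",np.round(T.T@np.array([c,q,0]),3))
E
python3 - <<'E'
from m import *
s=dict(np.load("w3.npz"))
meas(s,(200,120),(262,341),(252,430),(241,541),(305,495))
E
```

```text
knob [ 0.4882 -0.0477  0.107 ] yaw 18.23944714798038 br dist 0.06227938498494523 staple in lock 0.04386500615301528 0.0130604040574773
tool yaw 22.889528323877073 knob in tool [-0.0018  0.0002  0.0924] lock x in tool [-0.997 -0.081 -0.001]
```

Request:
{"op": "servo_tool", "data": {"commands": [-0.001, 0, 0, 0.06, -0.001, 0, 0, 0.06, -0.001, 0, 0.02, 0.06, -0.001, 0, 0.06, 0.06, -0.001, 0, 0.09, 0.06, -0.001, 0, 0.114, 0.06, -0.001, 0, 0.114, 0.06, -0.001, 0, 0.114, 0.06], "hand": 85}}

```text
t: 10.88
position: [0.4882, -0.0483, 0.0869]
tool_rot: [-0.154, 0.988, -0.0, 0.0]
ft_force: [-0.0, 0.0, 1.0]
gripper_width: 0.085
gripper_force: 0.0
```

Request:
{"op": "servo_tool", "data": {"commands": [0, 0, 0, 0, 0, 0, 0, 0, 0, 0, 0, 0, 0, 0, 0, 0, 0, 0, 0, 0], "hand": 40, "force": 60}}

```text
t: 11.5
position: [0.4887, -0.0482, 0.0876]
tool_rot: [-0.154, 0.988, -0.0, 0.001]
ft_force: [-0.5, -0.3, 5.7]
gripper_width: 0.0511
gripper_force: 66.3
```

Request:
{"op": "servo_tool", "data": {"commands": [0.004, 0, 0, 0, 0.008, 0, 0, 0, 0.012, 0, 0, 0, 0.016, 0, 0, 0, 0.02, 0, 0, 0, 0.02, 0, 0, 0, 0.02, 0, 0, 0]}}

```text
t: 12.38
position: [0.4702, -0.0538, 0.0876]
tool_rot: [-0.154, 0.988, 0.0, 0.002]
ft_force: [4.2, 1.6, 5.2]
gripper_width: 0.0506
gripper_force: 66.2
```

Request:
{"op": "servo_tool", "data": {"commands": [0.004, 0, 0, 0, 0.008, 0, 0, 0, 0.012, 0, 0, 0, 0.012, 0, 0, 0, 0.012, 0, 0, 0]}}

```text
t: 13.0
position: [0.4588, -0.0575, 0.0876]
tool_rot: [-0.154, 0.988, 0.0, 0.002]
ft_force: [5.0, 1.3, 4.7]
gripper_width: 0.0508
gripper_force: 66.3
```

Request:
{"op": "servo_tool", "data": {"commands": [0.001, 0, 0, 0, 0.002, 0, 0, 0, 0.003, 0, 0, 0, 0.004, 0, 0, 0, 0.004, 0, 0, 0]}}

```text
t: 13.62
position: [0.4554, -0.0586, 0.0876]
tool_rot: [-0.154, 0.988, 0.0, 0.003]
ft_force: [6.6, 1.5, 3.9]
gripper_width: 0.051
gripper_force: 66.2
```

Request:
{"op": "servo_tool", "data": {"commands": [0.001, 0, 0, 0, 0.002, 0, 0, 0, 0.003, 0, 0, 0, 0.003, 0, 0, 0]}}

```text
t: 14.12
position: [0.4546, -0.0587, 0.0876]
tool_rot: [-0.154, 0.988, 0.001, 0.005]
ft_force: [18.5, 3.1, -3.2]
gripper_width: 0.0506
gripper_force: 65.3
```

Run:
```python
from h import *
s=snapshot("wrist");save(s,"w4.png",(160,130,400,310),3.3)
np.savez("w4.npz",eye=s["eye"],attitude=rot(s["attitude"]),camera_matrix=s["camera_matrix"],dist=s["dist"])
o=readout.get_obs();print(o["t"],o["position"],o["tool_rot"],o["ft_force"])
```

```text
14.175 [ 0.45459012 -0.05869891  0.08768021] [-1.54249231e-01  9.88017024e-01  6.17443493e-04  5.39936094e-03] [18.31729847  2.89265145 -3.29073503]
```

View pics/w4.png

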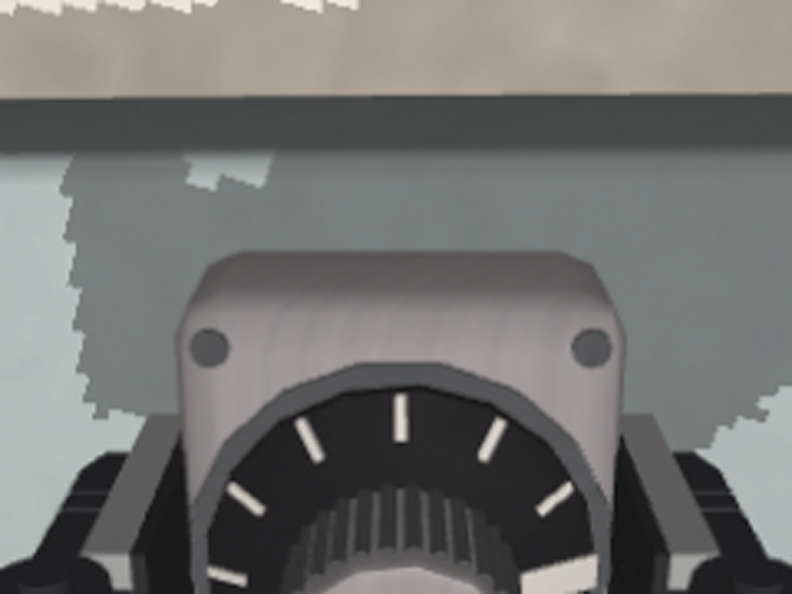

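Request:
{"op": "servo_tool", "data": {"commands": [-0.006, 0, 0, 0, -0.012, 0, 0, 0, -0.018, 0, 0, 0, -0.024, 0, 0, 0, -0.03, 0, 0, 0, -0.036, 0, 0, 0, -0.0405, 0, 0, 0, -0.0405, 0, 0, 0, -0.0405, 0, 0, 0]}}

```text
t: 15.3
position: [0.4882, -0.0493, 0.0876]
tool_rot: [-0.154, 0.988, -0.001, -0.002]
ft_force: [-7.6, -3.8, 11.9]
gripper_width: 0.0509
gripper_force: 67.4
```

Run:
```python
from h import *
s=snapshot("wrist");t=snapshot("top")
p=proj(t,[.52,-.04,.08]).astype(int);print(p)
a=cv2.resize(t["frame"][p[1]-35:p[1]+35,p[0]-45:p[0]+45],(540,420),interpolation=cv2.INTER_CUBIC)
t=snapshot("side");p=proj(t,[.52,-.04,.08]).astype(int);print(p)
b=cv2.resize(t["frame"][p[1]-30:p[1]+40,p[0]-45:p[0]+45],(540,420),interpolation=cv2.INTER_CUBIC)
cv2.imwrite("pics/c5.png",cv2.resize(np.hstack([a,b])[:,:,::-1],(800,311)))
o=readout.get_obs();print(o["t"],o["position"],o["ft_force"])
```

```text
[278 195]
[272 211]
15.45 [ 0.48822996 -0.04927814  0.08762295] [-7.27804654 -3.87097995 12.37811596]
```

View pics/c5.png

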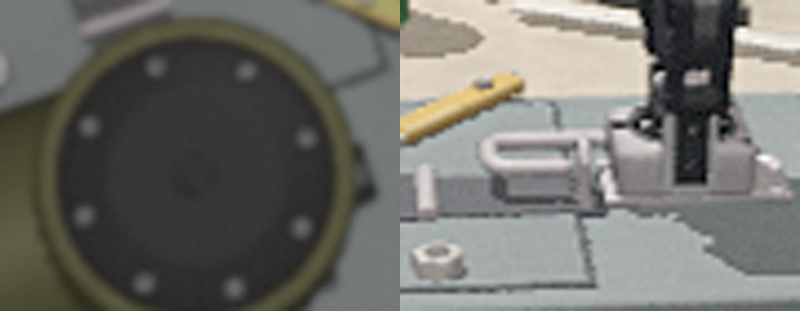

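Request:
{"op": "servo_tool", "data": {"commands": [0, 0, -0.002, 0, 0, 0, -0.004, 0, 0, 0, -0.008, 0, 0, 0, -0.012, 0, 0, 0, -0.012, 0]}}

```text
t: 16.08
position: [0.4895, -0.0475, 0.0985]
tool_rot: [-0.154, 0.988, 0.0, 0.0]
ft_force: [-0.6, -0.4, -4.9]
gripper_width: 0.0507
gripper_force: 65.2
```

Request:
{"op": "servo_tool", "data": {"commands": [0, 0, -0.006, 0, 0, 0, -0.012, 0, 0, 0, -0.02, 0, 0, 0, -0.04, 0, 0, 0, -0.06, 0, 0, 0, -0.08, 0, 0, 0, -0.1, 0, 0, 0, -0.11, 0, 0, 0, -0.11, 0, 0, 0, -0.11, 0, 0, 0, -0.11, 0]}}

```text
t: 17.45
position: [0.4891, -0.0477, 0.2074]
tool_rot: [-0.154, 0.988, 0.0, -0.001]
ft_force: [0.6, -0.4, -4.2]
gripper_width: 0.0509
gripper_force: 65.3
```

Run:
```python
from h import *
t=snapshot("side");p=proj(t,[.52,-.04,.13]).astype(int)
save(t,"s6.png",(p[0]-80,p[1]-60,p[0]+80,p[1]+60),4)
o=readout.get_obs();print(o["t"],o["position"],o["ft_force"],o["gripper_width"],o["gripper_force"])
```

```text
17.5 [ 0.48910016 -0.04774117  0.20751236] [ 0.23487748 -0.07209731 -4.06086238] 0.051185594591421184 65.2787983417511
```

View pics/s6.png

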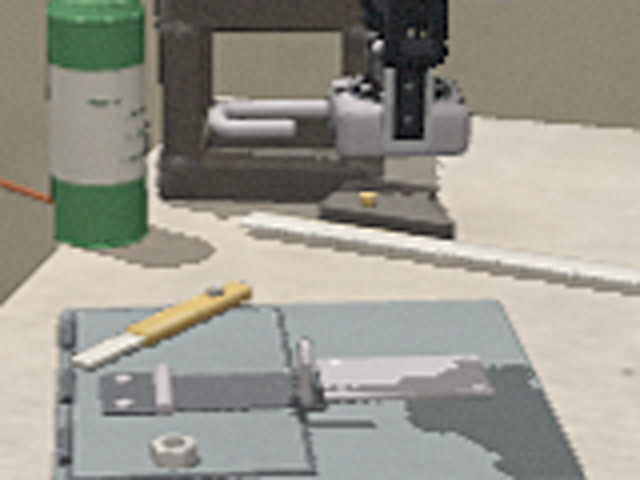

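The picture shows the lock held level and well above the case. The shackle is open at about (250,120), its toe is free at (295,128), and the soapstone and nut have not moved. The underside is at roughly 0.059 + 0.120 = 0.179 m.

```bash
python3 -c "
from workcell import job
print(job.close_job())"
```

```text
the job is handed in; nothing more can be done
None
```

The dial was set to the third tick, the shackle drawn fully open to its stop, and the open padlock is held level about 120 mm above the plate. The job was handed in at about 17.5 s of the 61 s allowed; the hand-in returned no verdict.

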